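# Seat the three-slot camera adapter on its studded hub

## Task

Two aluminium camera adapters, alike but for their slots, stand on the microscope bench: pick the one whose flange has three slots by its tube, turn it until the slots line up with the three studs of the black round hub, and lower it, without dropping it, until its flange lies fully home and flat on the hub with all three studs through. Let go of it, and leave the four-slot adapter where it stands.

Things in the scene. Friction and masses are not known exactly. Their poses are not given: they have to be found in the camera images.
- adapter_neck (a point): Three-slot aluminium adapter, tube up: flange 140 mm across, 10 thick; tube 46 outside, 36 bore, top 66 above the underside. Point on the tube's axis 40 mm above the underside: grip the tube here, from any side. Three curved through slots 120 degrees apart, radius 36 to 60 mm, each 40 degrees long; x points at the middle of one slot, z up. 0.26 to 0.49 kg.
- hub: Fixed black disc 144 mm across, 20 high; three 10 mm studs, taper-tipped, 120 degrees apart on 48 mm radius, 14 mm above its top; central boss 22 mm wide, 8 high, enters the bore. Origin: centre of underside; x points at one stud, z up. Any slot fits any stud, with play of 7 mm and 14 degrees. With the adapter home, its grip point is 60 mm above this origin.
- other_neck (a point): The four-slot adapter, not to be moved: same tube and flange sizes as the other, but four slots 90 degrees apart, so it does not fit the hub. Point on its axis, 40 mm above its underside; z up.
Mind the look-alikes: they are no part of the job. There is more than one size of the hub; the job needs the middle-sized. What is shaped like the part that bears adapter_neck but brown is not meant.

How it is judged (in metres and radians):
At the end, for the whole second after the job is handed in: The three-slot adapter rests on the hub with the studs through its slots: its grip point within 12 mm of the hub's axis and 56 to 63.5 mm above the hub's origin, its tube within 0.06 rad of upright, released and still (below 0.02 m/s); the four-slot adapter within 30 mm of where it stood (horizontal distance between adapter_neck and hub below 0.012 m and z of adapter_neck in the frame of hub between 0.056 and 0.0635 m and angle between adapter_neck's own z axis and vertical below 0.06 rad and linear speed of adapter below 0.02 m/s and distance of other_neck from where it was at the start of the episode below 0.03 m); the robot touches nothing.
It fails at once if the four-slot adapter is moved more than 30 mm (distance of other_neck from where it was at the start of the episode above 0.03 m).
It fails at once if the three-slot adapter is dropped on the hub (faster than 0.6 m/s within 60 mm of the hub's axis and less than 60 mm above its seat) (linear speed of adapter above 0.6 m/s and horizontal distance between adapter_neck and hub below 0.06 m and z of adapter_neck in the frame of hub below 0.12 m).
It also fails if it takes over 40 s, if anything falls off the work surface, if the arm or the gripper's body presses on something with over 40 N, if the wrist force passes 120 N, or if a joint passes its speed limit or range.

## Robot

A 6-joint arm with a two-finger parallel gripper is mounted at the origin on the work surface. World frame = base frame: x ahead of the robot, y to its left, z up, the work surface at z = 0. Lengths are in m, angles in degrees, forces in N, time in s.
With the tool pointing down it reaches from about 0.375 to 0.9 m from the base axis. Payload 3.1 kg.
Tool frame: the origin (TCP) lies between the finger pads; the fingertips stand 11 mm ahead of it and the grasp point (between the pads) lies 8 mm behind it; z points along the fingers, y is the line along which they close (so a half turn about z gives the same grasp; the last joint's range is limited). The gripper opens to 87 mm and grips with 3 to 60 N. Pads are 19 mm wide; open, the fingers measure 117 mm over their backs; the gripper's body (75 mm by 190 mm) begins 51 mm behind the grasp point.
Start: joints at [60.648, 30.224, 82.088, -0, 67.689, -10.227], TCP at [0.205, 0.59, 0.234] pointing down, gripper open.
Joint ranges: [-176.69, 176.69], [-43.24, 126.21], [12.49, 139.97], [-82, 262], [0, 151.66], [-163.58, 163.58]. Speed limits (degrees/s): [159.86, 159.86, 180, 180, 180, 180].

## Interface

Orientations are given as a 3x3 rotation matrix whose columns are the frame's x, y, z axes.
In Python, from rig import bot gives the robot as it stands.
- The arm moves only by the tool apply_moves, never from a script. Its argument "steps" is a list that holds one entry, the list of rows, each a list of 7 numbers: the shift along the tool's x, y, z in cm, then the turn, a rotation vector about the tool's x, y, z in degrees, then the gripper command: -1 is shut, 1 is fully open, values between are in proportion. In form: [[[dx, dy, dz, rx, ry, rz, jaw], ...]]. A call has 1 to 20 rows; each row is the pose to reach, as a shift and turn from the pose commanded when the call began, along the tool's axes at that moment; what a row does not reach only later rows make up. A row lasts 1/8 s, in which the tool goes at most 62.5 mm and 10.7 degrees, less where a joint would pass 70% of its speed; a pose out of reach is approached as far as the arm can. A call with a gripper value outside its range is refused whole. The fingers move at their own pace and stop on an object; the grip force is fixed at half the most. Time passes only in rows, so rows that repeat a pose let the fingers close. It gives the time, the measured TCP pose, the force, the opening and the grip force at its end, in the units of the state.
- bot.read_state(): the state, without advancing time (a new reading comes with each control period).
- bot.capture(name): name is "scene" or "top" or "wrist"; returns the picture (480x640x3 uint8, blue, green, red); there is no depth.
- bot.camera_model(name): a dict with "intrinsics" (3x3 intrinsics, pixels), "R" (3x3) and "t" (3): a world point X has camera coordinates R X + t. Camera axes: x right, y down, z forward; pixel columns grow to the right and rows downward; lengths in m; the calibration is good to about 2 mm. A picture is of the moment at which its call begins: read the wrist's pose just before it. camera_model takes no time and is no camera call; for the wrist camera it gives the pose at the moment of the call.
- bot.hand_in(): hands the job in; it is judged then, once.
The state is a dict: "time_s": time; "joint_positions": joint angles; "qvel": joint speeds; "tau": joint torques, N m; "position": TCP position; "tcp_rot": TCP orientation; "force": force on the tool from outside, world axes, zero at the start; "moment": the same for the moment, N m; "opening": opening from 0.0 (shut) to 1.0 (fully open); "grasp_force": force on a finger pad.
Only numpy, scipy, OpenCV 4.12 (cv2) and the standard library are available. Lean on these libraries where they do the work, as an engineer would, in place of code of your own. Each camera call takes 0.05 s, during which the arm holds its last target. There are 200 camera calls.

## Working session

There is one attempt and no reset: what is moved stays moved. The work goes in short steps, Python scripts to look and compute and a tool call to move; the robot and the scene stay as the last step left them, time stands still between calls to the robot, and variables do not carry over. Pictures are saved under pics/ and viewed, at most 10 in all, crops included, and the job is handed in when it is done.

Besides the shell and the picture viewer there is one more tool, called after ">>>" by a JSON object that holds its "method" and its "body". apply_moves: Moves the arm, as the interface text tells. Its arguments: {"type":"object","properties":{"steps":{"type":"array","items":{"type":"array","items":{"type":"array","items":{"type":"number"}}}}},"required":["steps"]}

```bash
mkdir -p pics; python3 - <<'E'
from rig import bot
import cv2,json
for n in("scene","top"):
    cv2.imwrite(f"pics/{n}.png",bot.capture(n)); m=bot.camera_model(n); print(n,m)
s=bot.read_state();print(s)
E
```

```text
scene {'intrinsics': array([[492.10067018,   0.        , 321.8962329 ],
       [  0.        , 492.10067018, 239.28936737],
       [  0.        ,   0.        ,   1.        ]]), 'R': array([[ 0.28053789,  0.95981451, -0.00738888],
       [ 0.80068916, -0.23825962, -0.54966282],
       [-0.52933482,  0.14828505, -0.83535393]]), 't': array([-0.22570076, -0.33595911,  1.52057705])}
top {'intrinsics': array([[554.12737726,   0.        , 318.12987059],
       [  0.        , 554.12737726, 229.53153487],
       [  0.        ,   0.        ,   1.        ]]), 'R': array([[-0.02623195, -0.99963358, -0.00667739],
       [-0.9911929 ,  0.02687663, -0.12966988],
       [ 0.12980184,  0.00321708, -0.99153474]]), 't': array([0.0899755 , 0.50775451, 1.37988363])}
{'time_s': 0.1, 'joint_positions': array([ 6.06485474e+01,  3.02770888e+01,  8.21493655e+01, -1.71597122e-03,
        6.76891322e+01, -1.02271204e+01]), 'qvel': array([ 0.00516823, -0.15213481, -0.24634281, -0.01013328, -0.08319456,
       -0.06514631]), 'tau': array([-1.16255455e-04, -4.40984952e+01, -1.77149677e+01,  6.35221903e-02,
        5.34426305e-02, -2.67392141e-05]), 'position': array([0.20441977, 0.58994401, 0.2326307 ]), 'tcp_rot': array([[-9.44813439e-01,  3.27607439e-01, -9.64691801e-04],
       [ 3.27608692e-01,  9.44811836e-01, -1.77197549e-03],
       [ 3.30939880e-04, -1.99022768e-03, -9.99997965e-01]]), 'force': array([ 0.26416162, -0.12056047,  0.31631023]), 'moment': array([-0.03471366,  0.03989696,  0.01494641]), 'grasp_force': 0.0, 'opening': 1.0023877199720235}
```

View pics/top.png

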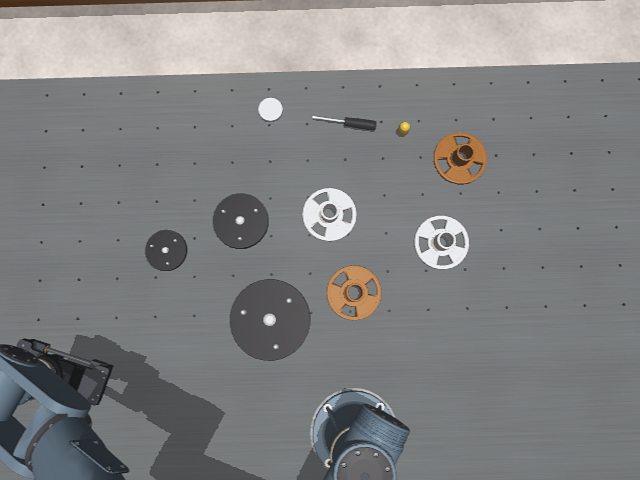

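View pics/scene.png

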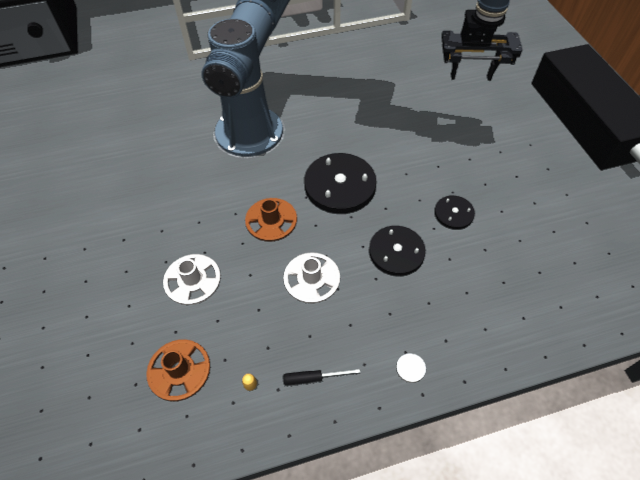

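The white adapters are near (329,214) and (442,242) in the top view, and the middle hub is near (240,220). I'll enlarge them to count slots.

```bash
python3 - <<'E'
import cv2
a=cv2.imread("pics/top.png")
c=a[180:280,205:365]; c=cv2.resize(c,None,fx=5,fy=5,interpolation=cv2.INTER_CUBIC)
cv2.imwrite("pics/c1.png",c)
c=a[205:280,405:480]; cv2.imwrite("pics/c2.png",cv2.resize(c,None,fx=4,fy=4,interpolation=cv2.INTER_CUBIC))
E
```

```text
(no output)
```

View pics/c1.png

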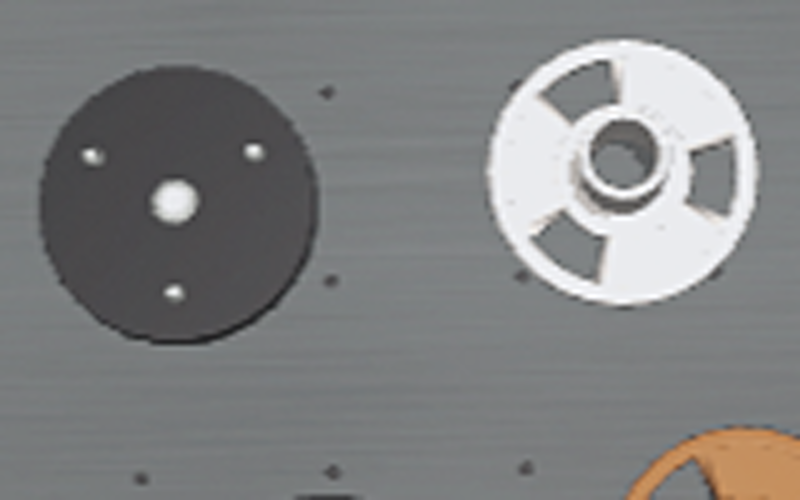

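View pics/c2.png

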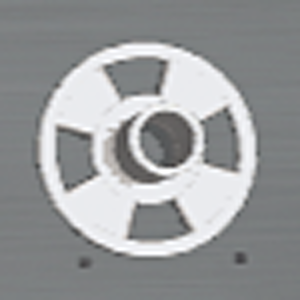

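Left white adapter has three slots: flange centre in the crop at (623,172), slot middles at (585,90), (714,178) and (573,246). The hub's boss is at (175,202), with studs at (93,156), (254,151) and (175,292). The right adapter has four slots.

```bash
cat > h.py <<'E'
import numpy as np
def px2w(m,uv,z):
    K,R,t=m["intrinsics"],np.array(m["R"]),np.array(m["t"])
    d=R.T@np.linalg.inv(K)@np.array([uv[0],uv[1],1.]); c=-R.T@t
    return c+d*(z-c[2])/d[2]
def w2px(m,X):
    p=m["intrinsics"]@(m["R"]@np.array(X)+m["t"]); return p[:2]/p[2]
E
python3 - <<'E'
from rig import bot; from h import *
m=bot.camera_model("top")
f=lambda c,z:px2w(m,(c[0]/5+205-.4,c[1]/5+180-.4),z)
A=f((623,172),.01);S=[f(c,.008) for c in[(585,90),(714,178),(573,246)]]
T=f((625,155),.066)
H=f((175,202),.028);P=[f(c,.032) for c in[(93,156),(254,151),(175,292)]]
print("adapter",A,"rim",T,"hub",H)
an=lambda p,c:(np.degrees(np.arctan2(*(p-c)[1::-1])),np.hypot(*(p-c)[:2]))
for p in S:print("slot",an(p,A))
for p in P:print("stud",an(p,np.mean(P,0)),np.mean(P,0)[:2])
s=bot.read_state();print(s["position"],np.degrees(np.arctan2(s["tcp_rot"][1,0],s["tcp_rot"][0,0])))
o=bot.camera_model("top");print(px2w(m,(441.5,242),.01))
w=bot.camera_model("wrist");print(w["intrinsics"],s["tcp_rot"].T@(-w["R"].T@w["t"]-s["position"]),w["R"]@s["tcp_rot"])
E
```

```text
adapter [0.55299562 0.046614   0.01      ] rim [0.55267307 0.04635783 0.066     ] hub [0.54082303 0.27739834 0.028     ]
slot (np.float64(22.773303523385277), np.float64(0.048015280876885745))
slot (np.float64(-94.9974563827091), np.float64(0.04750267725230497))
slot (np.float64(144.46374773876835), np.float64(0.04652818360812042))
stud (np.float64(60.23407807992996), np.float64(0.04773247133736784)) [0.54154042 0.27731942]
stud (np.float64(-59.79708093446601), np.float64(0.047779155185183206)) [0.54154042 0.27731942]
stud (np.float64(-179.83003768867576), np.float64(0.04773333714702737)) [0.54154042 0.27731942]
[0.20441977 0.58994401 0.2326307 ] 160.87630197375245
[ 0.47194941 -0.24103371  0.01      ]
[[419.58192088   0.         317.8479036 ]
 [  0.         419.58192088 238.85357665]
 [  0.           0.           1.        ]] [ 0.06870359  0.00031705 -0.15001167] [[ 1.41919095e-04  9.99999717e-01 -7.38665918e-04]
 [-9.66821573e-01 -5.14837210e-05 -2.55452626e-01]
 [-2.55452592e-01  7.50411750e-04  9.66821292e-01]]
```

>>> {"method": "apply_moves", "body": {"steps": [[[-50.7,-40.0,6.5,0,0,51,1],[-50.7,-40.0,6.5,0,0,51,1],[-50.7,-40.0,6.5,0,0,51,1],[-50.7,-40.0,6.5,0,0,51,1],[-50.7,-40.0,6.5,0,0,51,1],[-50.7,-40.0,6.5,0,0,51,1],[-50.7,-40.0,6.5,0,0,51,1],[-50.7,-40.0,6.5,0,0,51,1],[-50.7,-40.0,6.5,0,0,51,1],[-50.7,-40.0,6.5,0,0,51,1],[-50.7,-40.0,6.5,0,0,51,1],[-50.7,-40.0,6.5,0,0,51,1],[-50.7,-40.0,6.5,0,0,51,1],[-50.7,-40.0,6.5,0,0,51,1]]]}}

```text
time_s: 1.85
position: [0.5515, 0.0482, 0.1687]
tcp_rot: [[-0.342, 0.94, -0.001], [0.94, 0.342, 0.0], [0.001, -0.001, -1.0]]
force: [0.1, -0.8, -0.0]
opening: 1.001
grasp_force: 0.0
```

```bash
python3 - <<'E'
from rig import bot; from h import *; import cv2
w=bot.camera_model("wrist"); s=bot.read_state(); i=bot.capture("wrist")
print(s["time_s"],s["position"],s["tcp_rot"])
np.savez("w1.npz",**w)
for k in range(3):
    a=np.radians(24.1+120*k); p=w2px(w,[.553+.048*np.cos(a),.0465+.048*np.sin(a),.01]);print(p)
    cv2.circle(i,tuple(np.int32(p)),2,(0,0,255),-1)
p=w2px(w,[.553,.0465,.066]);print(p);cv2.circle(i,tuple(np.int32(p)),2,(0,0,255),-1)
cv2.imwrite("pics/w1.png",i)
E
```

```text
1.85 [0.55146954 0.04824308 0.16867756] [[-3.42189396e-01  9.39630469e-01 -9.99235402e-04]
 [ 9.39630741e-01  3.42189899e-01  3.80067377e-04]
 [ 6.99051149e-04 -8.08857275e-04 -9.99999429e-01]]
[381.34549298 221.84182065]
[280.91965647 173.2267479 ]
[290.87275427 280.15303398]
[317.69870497 246.41615207]
```

View pics/w1.png

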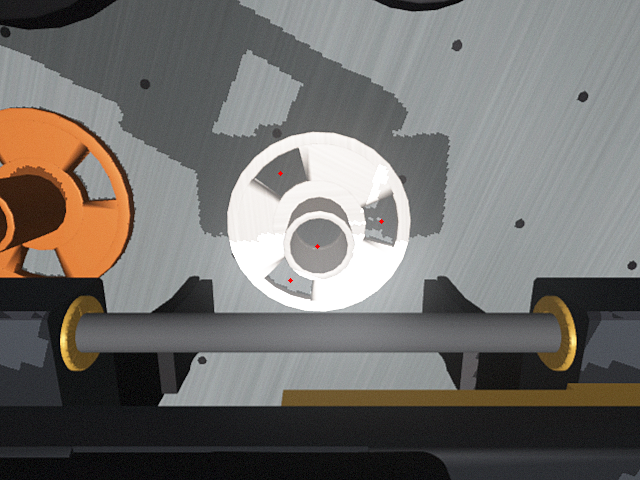

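The projected marks fall on the slots (281,173), (381,222), (291,280) and on the rim centre at about (318,246), so the estimate is good. Next I'll descend and grip.

>>> {"method": "apply_moves", "body": {"steps": [[[-0.2,0.1,4,0,0,0,1],[-0.2,0.1,8,0,0,0,1],[-0.2,0.1,11,0,0,0,1],[-0.2,0.1,13,0,0,0,1],[-0.2,0.1,13.6,0,0,0,1],[-0.2,0.1,13.6,0,0,0,1],[-0.2,0.1,13.6,0,0,0,-1],[-0.2,0.1,13.6,0,0,0,-1],[-0.2,0.1,13.6,0,0,0,-1],[-0.2,0.1,13.6,0,0,0,-1],[-0.2,0.1,13.6,0,0,0,-1],[-0.2,0.1,13.6,0,0,0,-1],[-0.2,0.1,13.6,0,0,0,-1]]]}}

```text
time_s: 3.52
position: [0.5539, 0.0448, 0.0326]
tcp_rot: [[-0.34, 0.94, -0.001], [0.94, 0.34, -0.0], [0.0, -0.001, -1.0]]
force: [-1.8, -1.0, 3.2]
opening: 0.522
grasp_force: 30.0
```

>>> {"method": "apply_moves", "body": {"steps": [[[0,0,-2,0,0,0,-1],[0,0,-5,0,0,0,-1],[0,0,-8,0,0,0,-1],[0,0,-10,0,0,0,-1],[3,1,-10,0,0,-6,-1],[7,2.2,-10,0,0,-12,-1],[11,3.4,-10,0,0,-18,-1],[15,4.6,-10,0,0,-24,-1],[18,5.6,-10,0,0,-30,-1],[20.5,6.3,-10,0,0,-36,-1],[22.1,6.7,-10,0,0,-36,-1],[22.1,6.7,-10,0,0,-36,-1],[22.1,6.7,-10,0,0,-36,-1]]]}}

```text
time_s: 5.15
position: [0.5421, 0.2746, 0.1323]
tcp_rot: [[-0.827, 0.562, -0.001], [0.562, 0.827, -0.001], [0.0, -0.001, -1.0]]
force: [-0.3, 0.5, -3.4]
opening: 0.522
grasp_force: 30.0
```

```bash
python3 - <<'E'
from rig import bot; from h import *; import cv2
w=bot.camera_model("wrist"); s=bot.read_state(); i=bot.capture("wrist"); t=bot.capture("top")
print(s["time_s"],s["position"],s["tcp_rot"],s["opening"],s["force"])
P=s["position"]; zu=P[2]+.008-.04
dot=lambda im,m,X,c:(lambda p:(print(p),cv2.circle(im,tuple(np.int32(p)),1,c,-1)))(w2px(m,X))
mt=bot.camera_model("top")
for im,m in((i,w),(t,mt)):
  for k in range(3):
    a=np.radians(60.2+120*k); dot(im,m,[.5412+.048*np.cos(a),.2774+.048*np.sin(a),.032],(0,0,255))
    dot(im,m,[P[0]+.048*np.cos(a),P[1]+.048*np.sin(a),zu+.01],(0,255,0))
cv2.imwrite("pics/w2.png",i)
cv2.imwrite("pics/t2.png",cv2.resize(t[150:290,150:310],None,fx=4,fy=4,interpolation=cv2.INTER_CUBIC))
E
```

```text
5.15 [0.54210665 0.27464966 0.13226082] [[-8.27114123e-01  5.62033621e-01 -6.61145988e-04]
 [ 5.62033988e-01  8.27113842e-01 -6.98683282e-04]
 [ 1.54159504e-04 -9.49477327e-04 -9.99999537e-01]] 0.5215902235815393 [-0.34292529  0.51043494 -3.41612351]
[397.56438467 233.85226601]
[426.1968313  282.69702601]
[274.08333688 175.06099685]
[250.86091213 201.07178788]
[287.39261903 304.62538758]
[271.81767522 377.73003925]
[223.08406217 210.87341682]
[218.5159139  205.21701294]
[239.58046077 238.23698327]
[235.93706496 234.12813082]
[255.44445359 209.88778358]
[252.74017186 204.17361972]
```

View pics/w2.png

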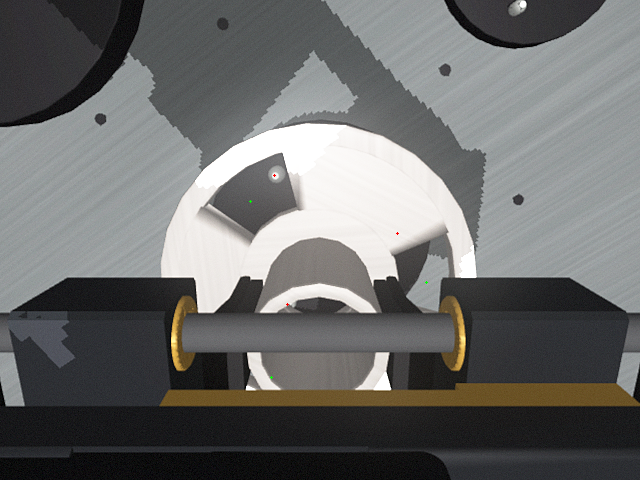

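The wrist view shows the stud seen through the slot at (274,175), on its predicted mark. The slot middle matches (250,201), so the yaw is right. Next I'll lower it.

>>> {"method": "apply_moves", "body": {"steps": [[[0,0.2,1.5,0,0,0,-1],[0,0.2,3.5,0,0,0,-1],[0,0.2,5,0,0,0,-1],[0,0.2,5.8,0,0,0,-1],[0,0.2,6.4,0,0,0,-1],[0,0.2,7.0,0,0,0,-1],[0,0.2,7.4,0,0,0,-1],[0,0.2,7.7,0,0,0,-1],[0,0.2,7.9,0,0,0,-1],[0,0.2,7.9,0,0,0,-1],[0,0.2,7.9,0,0,0,-1]]]}}

```text
time_s: 6.62
position: [0.5435, 0.2772, 0.0537]
tcp_rot: [[-0.828, 0.561, 0.0], [0.561, 0.828, 0.0], [-0.0, 0.0, -1.0]]
force: [0.3, -0.5, -1.7]
opening: 0.522
grasp_force: 30.0
```

>>> {"method": "apply_moves", "body": {"steps": [[[0,0,0.1,0,0,0,-1],[0,0,0.1,0,0,0,-1],[0,0,0.1,0,0,0,0.3],[0,0,0.1,0,0,0,0.6],[0,0,0.1,0,0,0,1],[0,0,0.1,0,0,0,1],[0,0,0.1,0,0,0,1],[0,0,0.1,0,0,0,1]]]}}

```text
time_s: 7.62
position: [0.5433, 0.2772, 0.0525]
tcp_rot: [[-0.828, 0.561, -0.0], [0.561, 0.828, -0.0], [0.0, -0.0, -1.0]]
force: [0.7, -0.3, 0.6]
opening: 0.985
grasp_force: 0.0
```

Released at the seat height. Next I'll withdraw straight up, then back off.

>>> {"method": "apply_moves", "body": {"steps": [[[0,0,-3,0,0,0,1],[0,0,-8,0,0,0,1],[0,0,-13,0,0,0,1],[0,0,-18,0,0,0,1],[4,6,-18,0,0,0,1],[8,10,-18,0,0,0,1],[12,14,-18,0,0,0,1],[14,16,-18,0,0,0,1],[14,16,-18,0,0,0,1],[14,16,-18,0,0,0,1]]]}}

```text
time_s: 8.88
position: [0.5171, 0.4872, 0.2322]
tcp_rot: [[-0.828, 0.561, -0.001], [0.561, 0.828, -0.001], [-0.0, -0.001, -1.0]]
force: [-0.3, -0.6, -0.4]
opening: 1.001
grasp_force: 0.0
```

```bash
python3 - <<'E'
from rig import bot; import cv2
a=bot.capture("scene")[180:320,130:450];b=bot.capture("top")[170:290,200:360]
r=lambda x,f:cv2.resize(x,None,fx=f,fy=f,interpolation=cv2.INTER_CUBIC)
a=cv2.resize(a,(640,280));b=r(b,2.5);b=cv2.copyMakeBorder(b,0,0,0,640-b.shape[1],0)
cv2.imwrite("pics/fin.png",cv2.vconcat([a,b]))
s=bot.read_state();print(s["time_s"],s["position"])
E
```

```text
8.975 [0.51766498 0.48668606 0.23250674]
```

View pics/fin.png

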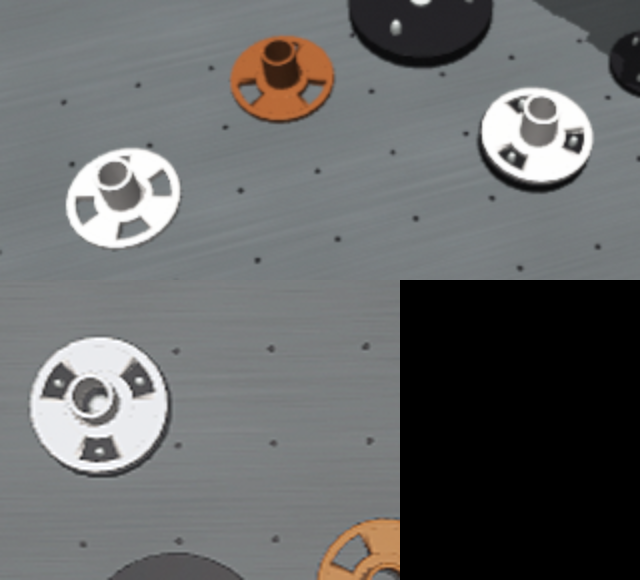

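The adapter lies flat on the hub with a stud visible in each slot, at (58,382), (139,381) and (99,450). The four-slot adapter has not moved.

```bash
python3 -c "
from rig import bot; print(bot.hand_in())"
```

```text
the job is handed in; nothing more can be done
None
```

I seated the three-slot adapter flat on the middle-sized hub, with all three studs visible through its slots, then let go and backed the arm away. The four-slot adapter was left where it stood. I handed the job in at about 9 s; no verdict came back.

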